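Third hand at the stone saw: hang a carrier and hold it against the stop

ROBOT

A 7-joint arm with a two-finger parallel gripper is mounted at the origin on the work surface. World frame = base frame: x ahead of the robot, y to its left, z up, the work surface at z = 0. Lengths are in mm, angles in rad, forces in N, time in s.
With the tool pointing down it reaches from about 350 to 900 mm from the base axis. Payload 8.1 kg.
Tool frame: the origin (TCP) lies midway between the tips of the shut fingers; the grasp point (between the pads) lies behind it (hold_point_z is the z of the grasp point in the tool frame, in mm); z points along the fingers, y is the direction in which the jaws open and shut (so a half turn about z gives the same grasp; the last joint's range is limited). The gripper opens to 85 mm and grips with 20 to 120 N. Pads are 22 mm wide; open, the fingers measure 114 mm over their backs; the gripper's body (76 mm by 85 mm) begins 54 mm behind the grasp point. The pads swing forward as they close: fully open they stand 13 mm farther back than shut.
Start: joints at [1.115, 0.434, 0.025, 1.573, -0.012, 1.134, -0.075], TCP at [215.931, -586.528, 231.323] pointing down, gripper open.
Joint ranges: [-2.62, 2.62], [-0.44, 2.09], [-1.27, 1.32], [0.08, 2.57], [-1.32, 4.46], [0.12, 2], [-2.74, 2.74]. Speed limits (rad/s): [2.22, 2.22, 3.01, 3.01, 3.14, 3.14, 3.14].

INTERFACE

Orientations are given as a unit quaternion [x, y, z, w].
In Python, from bench import sense, snapshot, camera_info, close_job, hold_point_z gives the robot as it stands. The module is installed in compiled form; this text tells all that it offers.
- The arm moves only by the shell command python3 -m pendant 'ROWS' [FORCE]. ROWS is JSON, a list of rows, each a list of 7 numbers: the closure in counts, from 0 (fully open) to 255 (shut), then the shift along the tool's x, y, z in m, then the turn, a rotation vector about the tool's x, y, z in rad. A call has 1 to 12 rows; each row shifts and turns the commanded pose from where the row before left it, along the tool's axes as they then stand; what a row does not reach is not made up. A row lasts 1/8 s, in which the tool goes at most 62.5 mm and 10.7 degrees, less where a joint would pass 70% of its speed; a pose out of reach is approached as far as the arm can. A call is refused whole if a number of a shift passes 0.0625 or a number of a turn 0.188, either way. A call with a gripper value outside its range is refused whole. The fingers move at their own pace and stop on an object; FORCE is the grip in N (left out, the last holds). Time passes only in rows, so rows that do not move let the fingers close. It gives the time, the measured TCP pose, the force and the opening at its end, in the units of the state.
- sense(): the state, without advancing time (a new reading comes with each control period).
- snapshot(name): name is "scene" or "top" or "wrist"; returns (picture, depth): 480x640x3 uint8, red, green, blue; 480x640 float32, mm along the optical axis (not along the pixel's ray), 0 where there is no reading.
- camera_info(name): a dict with "intrinsics" (3x3 intrinsics, pixels), "rvec" (rotation vector, rad) and "tvec" (3), from world to camera coordinates, as OpenCV has them. Camera axes: x right, y down, z forward; pixel columns grow to the right and rows downward; lengths in mm; the calibration is good to about 2 mm. A picture is of the moment at which its call begins: read the wrist's pose just before it. camera_info takes no time and is no camera call; for the wrist camera it gives the pose at the moment of the call.
- close_job(): hands the job in, once; it reports no verdict.
The state is a dict: "time": time; "joint_positions": joint angles; "qvel": joint speeds; "joint_efforts": joint torques, N m; "tcp_pos": TCP position; "tool_rot": TCP orientation; "contact_force": force on the tool from outside, world axes, zero at the start; "moment": the same for the moment, N m; "opening": opening from 0.0 (shut) to 1.0 (fully open).
Only numpy, scipy, OpenCV 4.12 (cv2) and the standard library are available. Lean on these libraries where they do the work, as an engineer would, in place of code of your own. Each camera call takes 0.05 s, during which the arm holds its last target.

TASK

Hook the carrier with the brown stone over the saw's guide rail, well clear of the blue sprung stop, and slide it along the rail against the stop. Press the stop in until the edge of the blue housing lies in the middle of the green band (about 10 N), never so far that the whole red band has gone in, and finish while still gripping the carrier and pressing steadily, so that a colleague can tighten it. Leave the spare green carrier and everything else on the bench where it is.

Things in the scene. Friction and masses are not known exactly. Their poses are not given: they have to be found in the camera images.
- carrier_brown: Carrier to hang, 0.36 to 0.58 kg: rough BROWN stone block (68 x 54 x 40 mm in x, y, z) below an aluminium hook, black 24 x 24 mm grip tab on top, centred. Stands upright; origin: centre of the stone's underside, z up, y along the hook's channel, x from strap to lip, at first away from the robot within 0.5 rad. Heights: stone top 40, lip's lower edge 84, hook roof 110 to 120, tab 120 to 170 mm.
- carrier_brown_hook (a point): Middle of the underside of the brown carrier's hook roof, 110 mm above its origin; same axes. Strap and rear cheek lie at x -20 to -12 mm, the lip at +12 to +20: a channel 24 mm wide, 26 mm deep below the roof, open at both y ends; the rail enters from +x through the 44 mm gap between lip and stone. Roof, cheek and lip span y -35 to +35 mm.
- carrier_green: The spare carrier, the same shape with a pale GREEN stone; stays where it stands.
- rail_unit: Fixed white perforated saw plate (200 x 480 x 20 mm) with a steel guide rail along y on two grey posts. Origin on the work surface under the rail's middle; x away from the robot, y along the rail to the robot's left, yaw within 0.15 rad. Posts (36 x 24 mm) at y -215 and +215 mm, tops 20 mm above the rail axis; the plate spans x -70 to +130 mm.
- rail_mid (a point): Middle of the guide rail, on its axis, 165 mm above the work surface; axes as the rail_unit's. The rail is 16 mm in diameter: fully hooked, the hook point lies 8 mm above the rail axis, and the stone's underside 63 mm above the work surface.
- stop_unit: Sprung stop near the rail's left (+y) end: blue round housing, diameter 46, length 55 mm, clamp block and black knob on top up to 48 mm above the rail axis. Origin: rail axis at the housing's face, which looks to -y; axes as rail_unit's. A sleeve (diameter 34) sticks out 60 mm when free: from the housing white 0-12, green 12-28, red 28-38, white to 45 mm, dark flange, diameter 38.
- stop (a joint): How far the sleeve is pressed into the housing, m: 0 free, 0.042 the end of its travel. The spring gives 0.5 N per mm (no preload, 0.2 N friction): 12 to 28 mm, the green band, is 6 to 14 N.
- stop_face (a point): Centre of the sleeve's outer end face, on the rail axis; it moves with the sleeve; axes as the stop_unit's. The carrier's end face (35 mm from its centre) meets it when the hook point is 35 mm on its -y side.
- coolant_bottle: Blue bottle, 64 mm in diameter, 170 mm tall, to the right; origin centre of underside.
- wax_jar: Amber jar with a steel cap, 66 mm in diameter, 70 mm tall, to the left; origin centre of underside.
- wrench: Steel wrench lying on the right; origin under its middle.
- brush: Brush lying on the left; origin under its middle.
- offcut_green: Loose pale green stone chip, 45 x 35 x 25 mm, left; origin centre of underside.
- offcut_brown: Loose brown stone chip, 50 x 40 x 22 mm, right; origin centre of underside.
Not all that is in view belongs to the job. What is shaped like the carrier_brown but orange, turquoise or yellow is not meant.

How it is judged (in metres and radians):
On the way, in this order (a step that is already met when the one before it is completed fails the run):
1. the brown carrier is hooked on the rail (roof at most 12 mm above the rail), its end at least 20 mm clear of the stop sleeve (x of carrier_brown_hook in the frame of rail_mid between -0.007 and 0.007 m and z of carrier_brown_hook in the frame of rail_mid between 0.003 and 0.02 m and angle between carrier_brown's own z axis and vertical below 0.15 rad and y of carrier_brown_hook in the frame of stop_face below -0.055 m), for 0.2 s.
2. it comes along the rail, still hooked on, to within 16 mm of the sleeve, or further (x of carrier_brown_hook in the frame of rail_mid between -0.007 and 0.007 m and z of carrier_brown_hook in the frame of rail_mid between 0.003 and 0.02 m and angle between carrier_brown's own z axis and vertical below 0.15 rad and y of carrier_brown_hook in the frame of stop_face between -0.051 and -0.03 m), for 0.04 s.
3. hooked on and gripped, it presses the stop with 6 to 14 N for half a second (x of carrier_brown_hook in the frame of rail_mid between -0.007 and 0.007 m and z of carrier_brown_hook in the frame of rail_mid between 0.003 and 0.016 m and angle between carrier_brown's own z axis and vertical below 0.15 rad and contact force between carrier_brown and stop_unit between 6 and 14 N and contact force between the fingers and carrier_brown above 1 N), for 0.5 s.
At the end, for the whole second after the job is handed in: The brown carrier is hooked on the rail (roof within 8 mm of the rail top, centred within 7 mm, upright within 0.15 rad), gripped by the fingers, at rest, pressing the sprung stop with 6 to 14 N (green band at the housing edge); bystanders within 30 mm of their start (all of step 3 and linear speed of carrier_brown below 0.01 m/s and distance of each of carrier_green, coolant_bottle, wax_jar, wrench, brush, offcut_green, offcut_brown from where it was at the start of the episode below 0.03 m); the arm keeps its last pose, push and grip.
It fails at once if the stop is pressed past its red band (over 38 mm) (value of joint stop above 0.038 m).
It fails at once if the spare carrier, bottle, jar, a tool or an offcut is pushed more than 30 mm away (distance of any of carrier_green, coolant_bottle, wax_jar, wrench, brush, offcut_green, offcut_brown from where it was at the start of the episode above 0.03 m).
It also fails if it takes over 54 s, if anything falls off the work surface, if the arm or the gripper's body presses on something with over 40 N, if the wrist force passes 120 N, or if a joint passes its speed limit or range.

## Working session

There is one attempt and no reset: what is moved stays moved. The work goes in short steps, Python scripts to look and compute and a shell command to move; the robot and the scene stay as the last step left them, time stands still between calls to the robot, and variables do not carry over. Pictures are saved under pics/ and viewed, and the job is handed in when it is done.

```bash
mkdir -p pics; cat > h.py <<'E'
import numpy as np, cv2
from bench import sense, snapshot, camera_info, hold_point_z
def snap(n,f):
    ci=camera_info(n); p,d=snapshot(n); cv2.imwrite(f'pics/{f}.png',p[:,:,::-1]); np.savez(f'pics/{f}.npz',p=p,d=d,K=np.array(ci['intrinsics']),r=np.array(ci['rvec']),t=np.array(ci['tvec'])); return p,d
def load(f):
    return np.load(f'pics/{f}.npz')
def cloud(f):
    z=load(f);K=z['K'];d=z['d'].astype(float);v,u=np.mgrid[:480,:640]
    P=np.stack([(u-K[0,2])/K[0,0]*d,(v-K[1,2])/K[1,1]*d,d],-1)
    R=cv2.Rodrigues(z['r'])[0]; W=(P-z['t'].ravel())@R
    W[d==0]=np.nan; return W
def proj(f,pts):
    z=load(f); return cv2.projectPoints(np.array(pts,float).reshape(-1,3),z['r'],z['t'],z['K'],None)[0].reshape(-1,2)
E
python3 - <<'E'
from h import *
print(sense()); print(hold_point_z if not callable(hold_point_z) else hold_point_z())
snap('scene','s0');snap('top','t0')
E
```

```text
{'time': 0.0, 'joint_positions': array([ 1.11542191,  0.43522113,  0.02500058,  1.57409102, -0.01161812,
        1.13404469, -0.07512782]), 'qvel': array([ 6.56243511e-04, -4.39018933e-04, -1.68408777e-03, -5.40583250e-04,
        3.72256175e-05,  1.47671945e-03, -1.15334037e-04]), 'joint_efforts': array([ 5.15217982e-05, -6.70458627e+01,  1.02531876e+00, -3.16220355e+01,
        1.55829918e-02,  1.22796453e-02, -1.49236519e-05]), 'tcp_pos': array([ 215.69625202, -586.0477165 ,  230.52981225]), 'tool_rot': array([ 9.84495174e-01,  1.75409800e-01, -2.11099889e-04, -7.81383123e-04]), 'contact_force': array([0.35194747, 0.02702915, 0.09263046]), 'moment': array([ 0.04182886, -0.02595739, -0.00845663]), 'opening': 0.9978549115290998}
-18.700000000000003
```

View pics/s0.png

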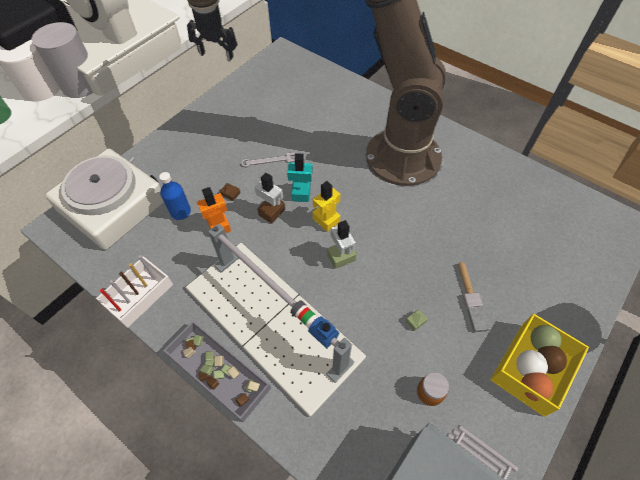

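View pics/t0.png

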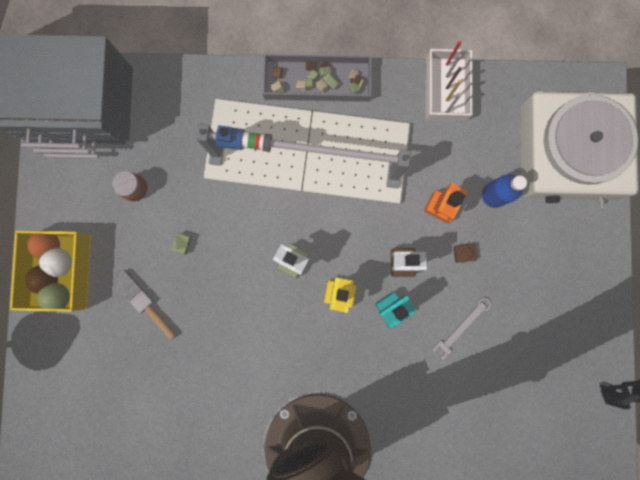

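The brown carrier is at top (410,261) and scene (270,195). The rail runs in the top view from (405,157) to (210,135), with the stop at about (240,138). Next I measure.

```bash
python3 - <<'E'
from h import *
t=cv2.imread('pics/t0.png')
a=cv2.resize(t[235:290,370:450],None,fx=8,fy=8,interpolation=cv2.INTER_CUBIC)
cv2.imwrite('pics/c1.png',a)
cv2.imwrite('pics/c2.png',cv2.resize(t[110:215,195:425],None,fx=3.4,fy=3.4,interpolation=cv2.INTER_CUBIC))
W=cloud('t0')
for v in range(240,285,3): print(v,[ '%d,%d,%d'%tuple(W[v,u]) for u in range(385,436,6)])
# rail points
for u in range(200,412,6):
    v=135+ (u-210)*22/195
    c=W[int(v)-14:int(v)+15,u]; i=np.nanargmax(c[:,2]); print(u,int(v)-14+i,c[i].round(1))
E
```

```text
240 ['489,-152,4', '490,-167,0', '490,-181,5', '490,-196,-1', '491,-211,-2', '491,-225,0', '491,-239,2', '491,-254,0', '492,-268,2']Traceback (most recent call last):
  File "<stdin>", line 7, in <module>
ValueError: cannot convert float NaN to integer
```

View pics/c1.png

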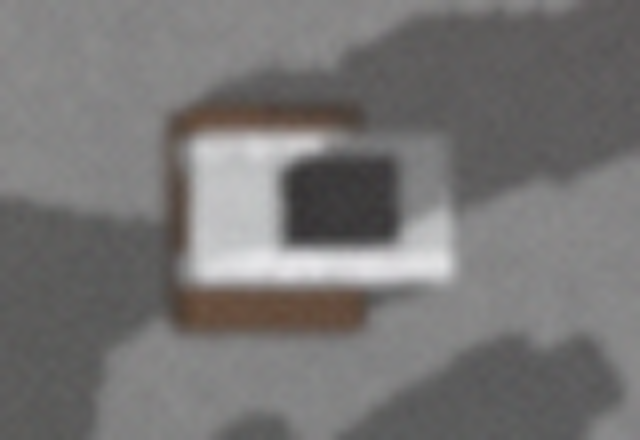

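View pics/c2.png

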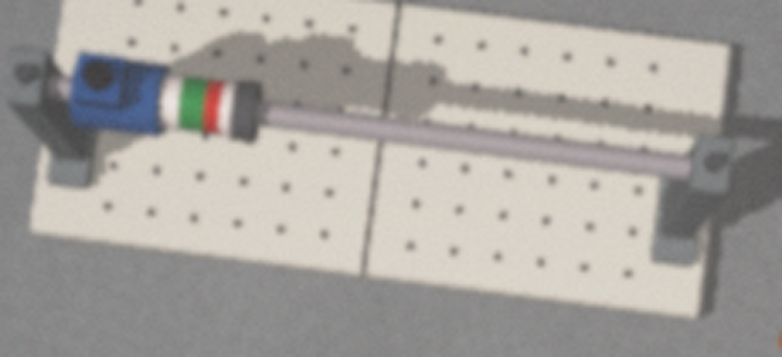

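```bash
cat >> h.py <<'E'
def backz(f,uv,z):
    q=load(f);K=q['K'];R=cv2.Rodrigues(q['r'])[0];C=-R.T@q['t'].ravel()
    uv=np.array(uv,float).reshape(-1,2)
    D=np.c_[uv,np.ones(len(uv))]@np.linalg.inv(K).T@R
    s=(z-C[2])/D[:,2]; return C+D*s[:,None]
E
python3 - <<'E'
from h import *
W=cloud('t0')
s=3.4
def c2(x,y): return (195+(x+.5)/s-.5,110+(y+.5)/s-.5)
# rail axis visible ends in crop
print('rail axis', backz('t0',[c2(275,115),c2(685,166)],165).round(1))
print('post tops', backz('t0',[c2(28,70),c2(713,158)],185).round(1))
print('flange end, housing face (axis)',backz('t0',[c2(259,110),c2(164,99)],165).round(1))
print('knob', backz('t0',[c2(98,76)],213).round(1))
print('plate corners',backz('t0',[c2(65,-10),c2(733,42),c2(700,318),c2(30,232)],20).round(1))
def c1(x,y): return (370+(x+.5)/8-.5,235+(y+.5)/8-.5)
print('roof corners',backz('t0',[c1(190,133),c1(453,133),c1(453,283),c1(186,283)],120).round(1))
print('stone corners',backz('t0',[c1(172,110),c1(362,108),c1(365,330),c1(178,330)],40).round(1))
print('tab top? ',backz('t0',[c1(320,158),c1(400,155),c1(400,243),c1(320,243)],170).round(1))
m=(W[...,2]>155)
m2=np.zeros_like(m); m2[235:290,370:450]=1
print(np.nanmedian(W[m&m2],0), (m&m2).sum())
for nm,lo,hi in(('roof',112,128),):
    q=W[(W[...,2]>lo)&(W[...,2]<hi)&m2]; print(len(q),q.min(0),q.max(0),q.mean(0))
    print(cv2.minAreaRect(q[:,:2].astype(np.float32)))
E
```

```text
rail axis [[ 679.7  104.   165. ]
 [ 652.4 -154.8  165. ]]
post tops [[ 699.8  256.4  185. ]
 [ 653.1 -169.2  185. ]]
flange end, housing face (axis) [[682.7 114.1 165. ]
 [688.5 174.3 165. ]]
knob [[689.1 207.4 213. ]]
plate corners [[ 805.3  270.4   20. ]
 [ 777.1 -208.7   20. ]
 [ 577.7 -186.9   20. ]
 [ 629.2  288.6   20. ]]
roof corners [[ 456.4 -157.   120. ]
 [ 457.9 -229.   120. ]
 [ 416.9 -229.2  120. ]
 [ 415.3 -156.3  120. ]]
stone corners [[ 467.5 -162.7   40. ]
 [ 469.3 -218.3   40. ]
 [ 404.4 -219.6   40. ]
 [ 403.3 -165.1   40. ]]
tab top?  [[ 447.8 -184.2  170. ]
 [ 449.  -205.1  170. ]
 [ 426.  -205.3  170. ]
 [ 425.5 -184.4  170. ]]
[ 435.98589813 -191.45339711  170.10787673] 142
439 [ 415.27918144 -227.09732776  112.04452382] [ 456.1436174  -156.73213394  126.05893601] [ 435.28939748 -189.56110979  120.16558038]
((435.7414245605469, -191.94944763183594), (39.629066467285156, 70.21623992919922), 1.25540292263031)
```

```bash
cat >> h.py <<'E'
from scipy.spatial.transform import Rotation as Rn
def todo(target,yaw=None):
    s=sense();R=Rn.from_quat(s['tool_rot']);p=s['tcp_pos']
    print('tcp',p.round(1),'x-axis yaw',round(float(np.arctan2(*R.as_matrix()[[1,0],0])),4),'tilt',R.as_matrix()[:,2].round(4),'F',s['contact_force'].round(1),'open',round(s['opening'],3),'t',round(s['time'],2))
    if yaw is not None:
        G=Rn.from_euler('z',yaw)*Rn.from_quat([1,0,0,0])
        print('turn',(R.inv()*G).as_rotvec().round(4))
        print('shift after turn',(G.inv().apply(np.array(target)-p)/1000).round(4))
    print('shift now',(R.inv().apply(np.array(target)-p)/1000).round(4))
E
python3 -m pendant '[[0,0,0,-0.01,0,0,0.166],[0,0,0,-0.01,0,0,0.166]]' 40; python3 -c "
from h import *
todo([436,-193,245],0.02)"
```

```text
time: 0.35
tcp_pos: [215.7, -586.2, 251.0]
tool_rot: [1.0, 0.008, -0.0, -0.001]
contact_force: [0.6, -0.3, 0.2]
opening: 1.004
tcp [ 215.7 -586.2  251. ] x-axis yaw 0.0152 tilt [-5.0e-04  1.2e-03 -1.0e+00] F [ 0.6 -0.3  0.2] open 1.004 t 0.35
turn [-0.0012  0.0005 -0.0048]
shift after turn [ 0.2282 -0.3887  0.006 ]
shift now [ 0.2263 -0.3898  0.0063]
```

```bash
python3 -m pendant '[[0,0.028,-0.0485,0,0,0,0],[0,0.028,-0.0485,0,0,0,0],[0,0.028,-0.0485,0,0,0,0],[0,0.028,-0.0485,0,0,0,0],[0,0.028,-0.0485,0,0,0,0],[0,0.028,-0.0485,0,0,0,0],[0,0.028,-0.0485,0,0,0,0],[0,0.028,-0.0485,0,0,0,0],[0,0,0,0,0,0,0]]'; python3 -c "
from h import *
todo([436,-193,128],0.02)
snap('wrist','w0')"
```

```text
time: 1.48
tcp_pos: [433.7, -189.5, 251.2]
tool_rot: [1.0, 0.014, 0.0, -0.001]
contact_force: [0.1, -0.3, -0.1]
opening: 1.003
tcp [ 433.7 -189.5  251.2] x-axis yaw 0.0285 tilt [ 5.0e-04  1.5e-03 -1.0e+00] F [ 0.1 -0.3 -0.1] open 1.003 t 1.48
turn [-0.0015 -0.0006  0.0085]
shift after turn [0.0022 0.0036 0.1232]
shift now [0.0021 0.0038 0.1232]
```

View pics/w0.png

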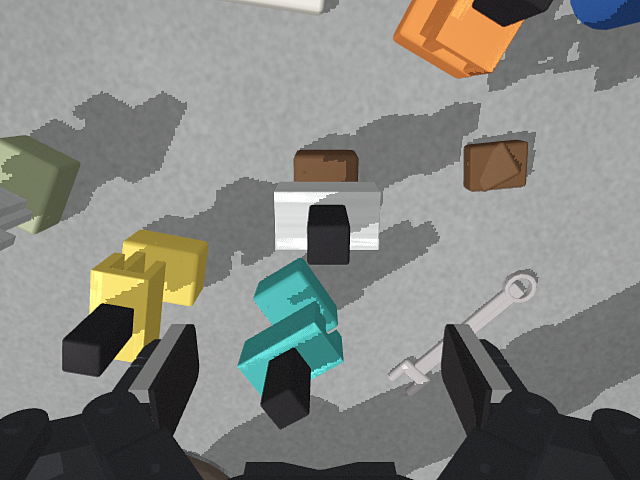

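The brown carrier is at centre, tab top about (328,250). I'll check its position and yaw from depth.

```bash
python3 - <<'E'
from h import *
W=cloud('w0')
m=np.zeros((480,640),bool);m[140:275,265:390]=1
for lo,hi in((160,185),(113,127),(33,47)):
    q=W[m&(W[...,2]>lo)&(W[...,2]<hi)]; print(len(q),np.percentile(q,[1,50,99],axis=0).round(1).tolist(),cv2.minAreaRect(q[:,:2].astype(np.float32)))
print(backz('w0',[(308,236),(349,236),(349,264),(308,264)],170).round(1))
print(backz('w0',[(275,194),(381,194),(380,250),(275,249)],120).round(1))
E
```

```text
1885 [[427.4, -205.6, 161.1], [440.6, -194.0, 169.4], [450.9, -182.3, 171.1]] ((438.9119567871094, -194.1481170654297), (24.103397369384766, 23.78612518310547), 1.5600169897079468)
4493 [[418.8, -228.4, 114.7], [444.0, -191.6, 119.6], [459.1, -159.6, 123.7]] ((438.5498046875, -194.1240234375), (40.75208282470703, 70.20135498046875), 1.3267673254013062)
1839 [[365.7, -219.5, 34.9], [461.4, -192.5, 39.3], [472.6, -167.2, 41.3]] ((418.0584716796875, -192.22613525390625), (53.783363342285156, 111.52916717529297), 88.00874328613281)
[[ 444.  -182.9  170. ]
 [ 444.7 -205.4  170. ]
 [ 428.2 -206.2  170. ]
 [ 427.5 -183.2  170. ]]
[[ 456.  -159.7  120. ]
 [ 458.  -228.7  120. ]
 [ 419.3 -230.9  120. ]
 [ 418.  -159.6  120. ]]
```

```bash
python3 -m pendant '[[0,0.004,0.0046,0.02,0,0,0],[0,0,0,0.04,0,0,0],[0,0,0,0.04,0,0,0],[0,0,0,0.023,0,0,0],[0,0,0,0,0,0,0]]' ; python3 -c "
from h import *
todo([438,-194,128],0.025)
snap('wrist','w1')"
```

```text
time: 2.15
tcp_pos: [433.9, -199.4, 126.8]
tool_rot: [1.0, 0.009, -0.002, -0.0]
contact_force: [0.9, -0.0, 0.5]
opening: 1.003
tcp [ 433.9 -199.4  126.8] x-axis yaw 0.0188 tilt [-4.e-03  8.e-04 -1.e+00] F [ 0.9 -0.   0.5] open 1.003 t 2.15
turn [-0.0009  0.004  -0.0062]
shift after turn [ 0.0042 -0.0053 -0.0012]
shift now [ 0.0041 -0.0053 -0.0012]
```

View pics/w1.png

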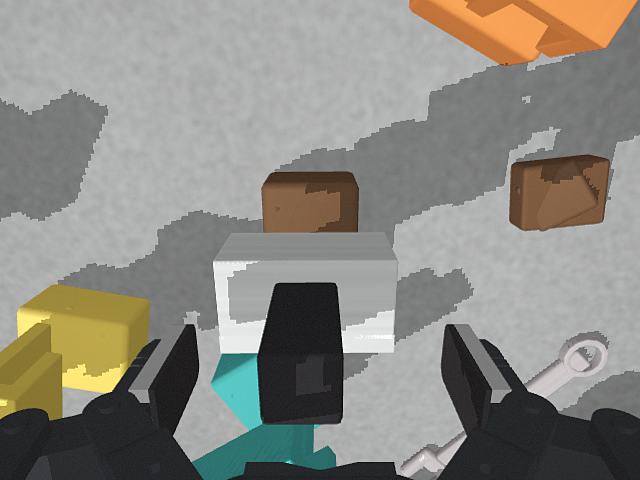

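The tab lies between the fingers at about (300,390), a few mm left of the pads' midline. I'll correct that.

```bash
python3 -m pendant '[[0,0.004,-0.0053,-0.001,0,0,0],[0,0,0,0,0,0,0],[0,0,0,0,0,0,0]]' ; python3 -c "
from h import *
todo([438,-194,128],0.025)"
```

```text
time: 2.58
tcp_pos: [440.2, -193.2, 129.9]
tool_rot: [1.0, 0.01, 0.001, 0.0]
contact_force: [0.4, 0.7, -0.2]
opening: 1.001
tcp [ 440.2 -193.2  129.9] x-axis yaw 0.021 tilt [ 1.1e-03 -5.0e-04 -1.0e+00] F [ 0.4  0.7 -0.2] open 1.001 t 2.58
turn [ 0.0005 -0.0011 -0.004 ]
shift after turn [-0.0022  0.0008  0.0019]
shift now [-0.0022  0.0008  0.0019]
```

```bash
python3 -m pendant '[[60,-0.002,0,0.001,0,0,0],[130,0,0,0,0,0,0],[180,0,0,0,0,0,0],[255,0,0,0,0,0,0],[255,0,0,0,0,0,0],[255,0,0,0,0,0,0],[255,0,0,0,0,0,0]]' 80; python3 -c "
from h import *
todo([438,-194,128],0.025)
todo([438,-194,128],0.025)
snap('wrist','w2')"
```

```text
time: 3.45
tcp_pos: [438.0, -193.4, 128.4]
tool_rot: [1.0, 0.01, 0.0, 0.0]
contact_force: [0.9, -2.4, 2.5]
opening: 0.268
tcp [ 438.  -193.4  128.4] x-axis yaw 0.0206 tilt [ 4.e-04 -3.e-04 -1.e+00] F [ 0.9 -2.4  2.5] open 0.268 t 3.45
turn [ 0.0004 -0.0004 -0.0044]
shift after turn [-0.0001  0.0006  0.0004]
shift now [-0.      0.0006  0.0004]
tcp [ 438.  -193.4  128.4] x-axis yaw 0.0206 tilt [ 4.e-04 -3.e-04 -1.e+00] F [ 0.9 -2.4  2.5] open 0.268 t 3.45
turn [ 0.0004 -0.0004 -0.0044]
shift after turn [-0.0001  0.0006  0.0004]
shift now [-0.      0.0006  0.0004]
```

View pics/w2.png

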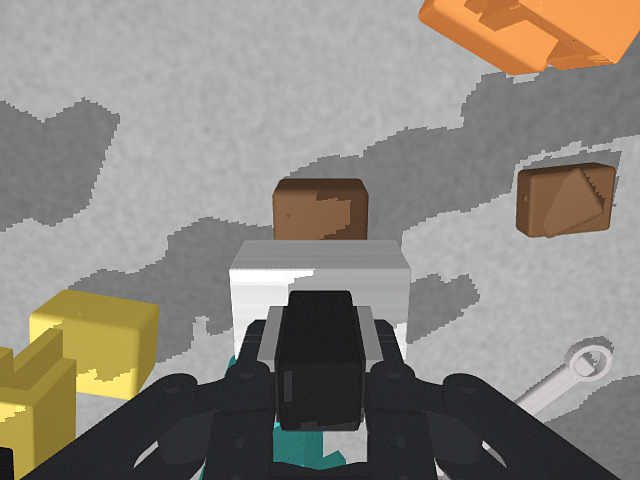

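```bash
python3 -m pendant '[[255,0,0,-0.01,0,0,0],[255,0,0,-0.03,0,0,0],[255,0,0,-0.05,0,0,0],[255,0,0,-0.05,0,0,0],[255,0,0,-0.04,0,0,0],[255,0,0,-0.01,0,0,0],[255,0,0,0,0,0,0.064],[255,0,0,0,0,0,0.064],[255,0,0,0,0,0,0]]' 80; python3 -c "
from h import *
todo([585,12,318],-0.107)
snap('wrist','w3')"
```

```text
time: 4.62
tcp_pos: [436.8, -192.6, 316.5]
tool_rot: [0.999, -0.053, -0.002, -0.001]
contact_force: [0.0, 0.8, -6.0]
opening: 0.268
tcp [ 436.8 -192.6  316.5] x-axis yaw -0.1066 tilt [-0.0032  0.0012 -1.    ] F [ 0.   0.8 -6. ] open 0.268 t 4.62
turn [-0.0009  0.0033  0.0004]
shift after turn [ 0.1255 -0.2193 -0.0015]
shift now [ 0.1255 -0.2193 -0.0017]
```

View pics/w3.png

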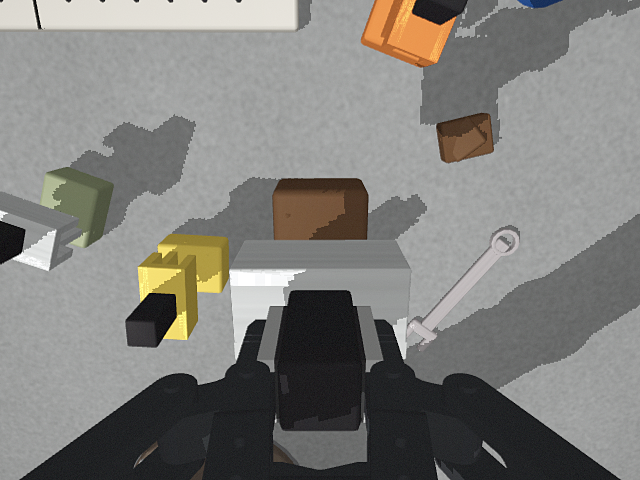

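```bash
python3 -m pendant '[[255,0.01,-0.0175,0,0,0,0],[255,0.021,-0.0365,0,0,0,0],[255,0.021,-0.0365,0,0,0,0],[255,0.021,-0.0365,0,0,0,0],[255,0.021,-0.0365,0,0,0,0],[255,0.021,-0.0365,0,0,0,0],[255,0.01,-0.019,0,0,0,0],[255,0,0,0,0,0,0],[255,0,0,0,0,0,0],[255,0,0,0,0,0,0]]'; python3 -c "
from h import *
todo([585,12,318],-0.107)
snap('wrist','w4')
snap('top','t4')
snap('scene','s4')"
```

```text
time: 5.92
tcp_pos: [585.1, 9.8, 318.3]
tool_rot: [0.999, -0.054, -0.0, 0.0]
contact_force: [0.4, 0.1, -5.5]
opening: 0.271
tcp [585.1   9.8 318.3] x-axis yaw -0.1089 tilt [-3.e-04 -8.e-04 -1.e+00] F [ 0.4  0.1 -5.5] open 0.271 t 5.92
turn [ 0.0008  0.0003 -0.0019]
shift after turn [-0.0004 -0.0022  0.0003]
shift now [-0.0004 -0.0022  0.0003]
```

View pics/w4.png

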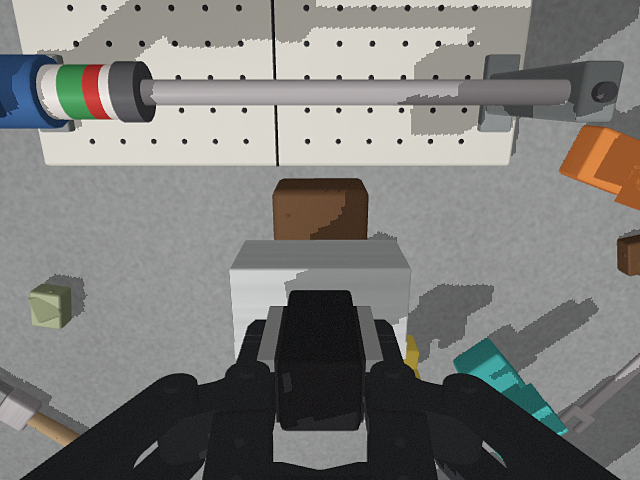

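View pics/s4.png

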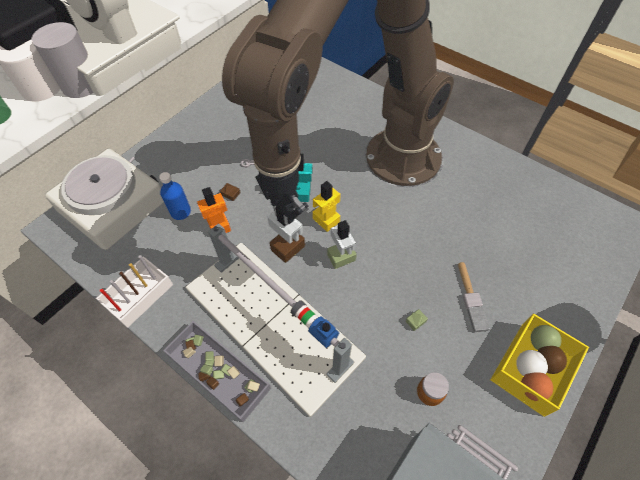

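The rail is level in the wrist view, with its axis at row ~92 and the sleeve end at column ~153. So the yaw is aligned. Next I measure the rail, the flange and the held carrier in this same view.

```bash
python3 - <<'E'
from h import *
W=cloud('w4')
for u in (180,250,320,400,450):
    c=W[70:115,u]; ok=c[:,2]>150; print(u,70+np.where(ok)[0].min(),70+np.where(ok)[0].max(),c[ok][:,0].mean().round(1),c[ok][:,1].mean().round(1),c[ok][:,2].max().round(1))
print('axis',backz('w4',[(160,92),(450,92.3)],165).round(1))
print('flange face near axis rim top',backz('w4',[(145,62),(150,92),(143,122)],165).round(1))
f=W[55:130,105:155]; q=f[f[...,2]>150]; print('flange pts max z',q[:,2].max(), 'y min',np.percentile(q[:,1],[1,5,50]))
m=np.zeros((480,640),bool);m[235:300,225:415]=1
q=W[m&(W[...,2]>290)&(W[...,2]<325)]
print('roof',np.percentile(q,[1,50,99],axis=0).round(1).tolist(),cv2.minAreaRect(q[:,:2].astype(np.float32)))
print('roof front edge',backz('w4',[(230,269),(411,269)],308.5).round(1))
m=np.zeros((480,640),bool);m[180:240,270:370]=1
q=W[m&(W[...,2]>215)&(W[...,2]<245)]
print('stone',np.percentile(q,[1,50,99],axis=0).round(1).tolist())
E
```

```text
180 80 105 680.0 89.1 173.7
250 80 105 675.0 44.5 173.0
320 80 105 670.2 -0.0 173.2
400 80 104 664.9 -50.9 174.1
450 80 104 661.5 -82.7 173.7
axis [[681.9 103.8 165. ]
 [661.2 -84.4 165. ]]
flange face near axis rim top [[700.7 109.2 165. ]
 [682.6 110.3 165. ]
 [664.6 119.3 165. ]]
flange pts max z 185.70069906558757 y min [105.53609868 108.7152261  117.54646677]
roof [[590.8, -26.0, 290.7], [602.5, 7.7, 309.0], [609.2, 41.6, 318.4]] ((599.343017578125, 7.972919464111328), (70.00303649902344, 14.321730613708496), 83.84068298339844)
roof front edge [[608.9  41.6 308.5]
 [601.4 -27.4 308.5]]
stone [[590.0, -19.0, 216.8], [607.0, 7.0, 229.2], [621.5, 33.4, 230.9]]
```

```bash
python3 -m pendant '[[255,0,0,0.02,0,0,0],[255,0,0,0.03,0,0,0],[255,0,0,0.026,0,0,0],[255,0,0,0.01,0,0,0],[255,0,0,0,0,0,0],[255,0,0,0,0,0,0],[255,0,0,0,0,0,0]]'; python3 -c "
from h import *
todo([671,0,232],-0.109)
snap('scene','s5')
snap('wrist','w5')
W=cloud('w5')
print(backz('w5',[(320,0)],165))"
python3 - <<'E'
import cv2
a=cv2.imread('pics/s5.png')[180:380,180:380]
cv2.imwrite('pics/s5c.png',cv2.resize(a,None,fx=3,fy=3,interpolation=cv2.INTER_CUBIC))
E
```

```text
time: 6.95
tcp_pos: [586.2, 11.3, 233.4]
tool_rot: [0.999, -0.054, 0.001, -0.0]
contact_force: [-1.0, -0.1, -5.5]
opening: 0.269
tcp [586.2  11.3 233.4] x-axis yaw -0.1073 tilt [ 1.9e-03  1.0e-04 -1.0e+00] F [-1.  -0.1 -5.5] open 0.269 t 6.95
turn [-0.0003 -0.0018  0.0017]
shift after turn [0.0856 0.002  0.0014]
shift now [0.0856 0.0021 0.0016]
[[708.37957865  -2.15299112 165.        ]]
```

View pics/w5.png

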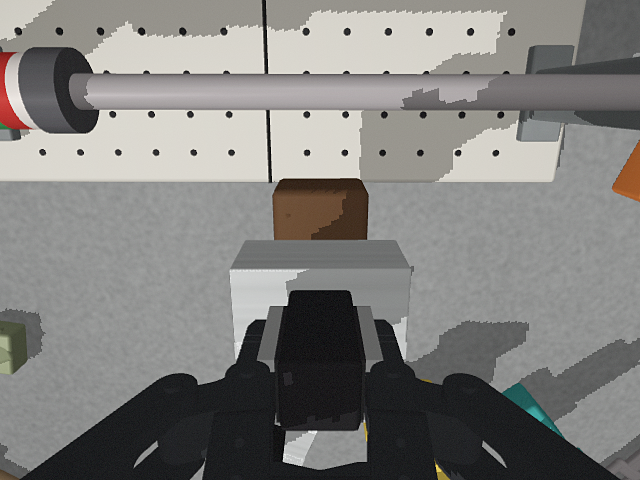

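View pics/s5c.png

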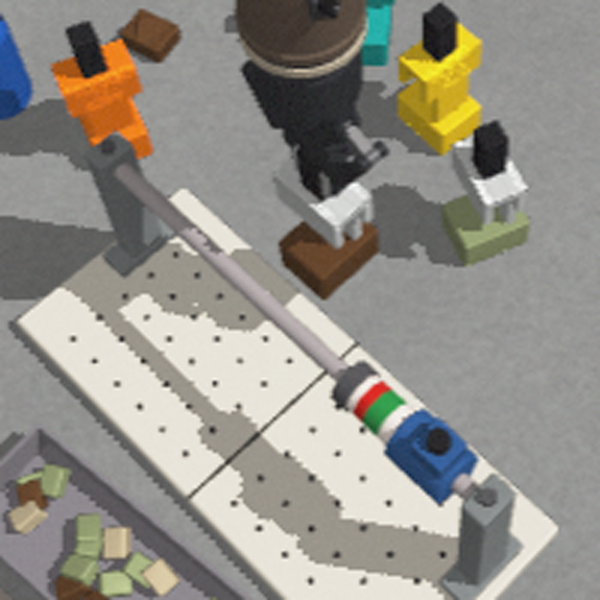

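Carrier is in front of the rail (axis at row ~91). I'll measure the distance across again.

```bash
python3 - <<'E'
from h import *
W=cloud('w5')
P=backz('w5',[(120,91.5),(500,91.5)],165);print('rail',P.round(1))
e=backz('w5',[(230,269),(411,269)],225).round(1);print('roof front edge',e)
ey=(P[0]-P[1]);ey/=np.linalg.norm(ey);ex=np.array([ey[1],-ey[0],0])
print('yaw',np.arctan2(-ey[0],ey[1]),'edge yaw',np.arctan2(-(e[0]-e[1])[0],(e[0]-e[1])[1]),'across from carrier centre',(P[0]-e.mean(0))@ex+20)
c=W[60:125,200:500];ok=c[...,2]>158;print('rail depth pts',(c[ok]@ex).mean()-P[0]@ex, 'zmax',np.percentile(c[ok][:,2],99))
m=np.zeros((480,640),bool);m[235:268,232:405]=1
q=W[m&(W[...,2]>190)&(W[...,2]<235)];print('roof edge x',np.percentile(q@ex,[95,99])-P[0]@ex,'z',np.percentile(q[:,2],[5,50,95]))
print('flange', backz('w5',[(97,91)],165), 'y of stop rel. to carrier', (backz('w5',[(97,91)],165)[0]-e.mean(0))@ey)
E
```

```text
rail [[680.8  94.4 165. ]
 [661.9 -81.4 165. ]]
roof front edge [[610.4  42.8 225. ]
 [603.  -25.6 225. ]]
yaw -0.10711263002889582 edge yaw -0.10776798362753728 across from carrier centre 84.5050392304627
rail depth pts -0.1788473540105997 zmax 173.82380694434366
roof edge x [-64.18812339 -64.04379802] z [192.10620696 208.66376904 221.89982083]
flange [[682.15853167 104.95945634 165.        ]] y of stop rel. to carrier 103.87432833767063
```

```bash
python3 -m pendant '[[255,0.012,0,0,0,0,0],[255,0.02,0,0.001,0,0,0],[255,0.022,0,0,0,0,0],[255,0.02,0,0,0,0,0],[255,0.01,0,0,0,0,0],[255,0,0,0,0,0,0],[255,0,0,0,0,0,0]]'; python3 -c "
from h import *
todo([670.5,2,232],-0.1075)
snap('scene','s6')
snap('wrist','w6')"
python3 - <<'E'
import cv2
a=cv2.imread('pics/s6.png')[180:380,180:380]
cv2.imwrite('pics/s6c.png',cv2.resize(a,None,fx=3,fy=3,interpolation=cv2.INTER_CUBIC))
E
```

```text
time: 7.92
tcp_pos: [668.5, 2.4, 231.2]
tool_rot: [0.999, -0.054, -0.0, 0.0]
contact_force: [-0.2, 0.6, -5.6]
opening: 0.269
tcp [668.5   2.4 231.2] x-axis yaw -0.1071 tilt [-7.e-04  0.e+00 -1.e+00] F [-0.2  0.6 -5.6] open 0.269 t 7.92
turn [0.     0.0007 0.0004]
shift after turn [ 0.002   0.0002 -0.0008]
shift now [ 0.002   0.0002 -0.0008]
```

View pics/w6.png

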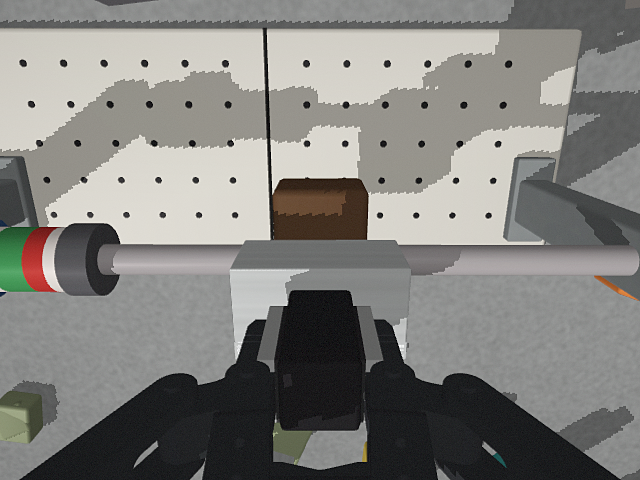

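View pics/s6c.png

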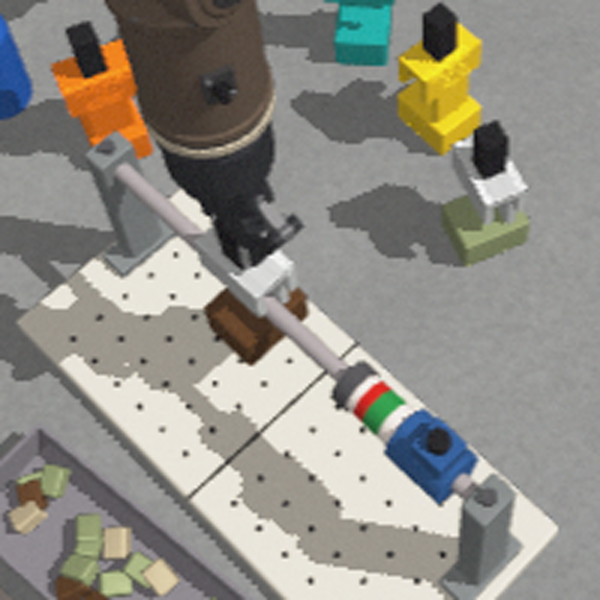

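The rail lies in the gap between lip and stone, at wrist row ~260. I'll check the centring before lowering.

```bash
python3 - <<'E'
from h import *
W=cloud('w6')
P=backz('w6',[(170,259.5),(500,259.5)],165)
ey=(P[0]-P[1]);ey/=np.linalg.norm(ey);ex=np.array([ey[1],-ey[0],0])
z0=sense()['tcp_pos'][2]-128.4
for h in (120,): 
  e=backz('w6',[(230,269),(411,269)],z0+h); print('across',(P[0]-e.mean(0))@ex+20)
e=backz('w6',[(245,240.5),(396,240.5)],z0+84); print('lip lower edge/front',(P[0]-e.mean(0))@ex+20)
c=W[230:290,140:220];ok=c[...,2]>160;print(np.ptp(np.where(ok)[0]),(c[ok]@ex).mean()-P[0]@ex)
print('yaw',np.arctan2(-ey[0],ey[1]), P)
E
```

```text
across 1.5232757955624479
lip lower edge/front 2.1473406258221956
30 2.377712688632414
yaw -0.1067120300152412 [[679.12413951  79.77124819 165.        ]
 [660.75483676 -91.71385241 165.        ]]
```

```bash
python3 -m pendant '[[255,0.002,0,0.01,0,0,0],[255,0,0,0.015,0,0,0],[255,0,0,0.011,0,0,0],[255,0,0,0,0,0,0],[255,0,0,0,0,0,0],[255,0,0,0,0,0,0]]'; python3 -c "
from h import *
todo([670.5,2,191],-0.1075)
snap('scene','s7')
snap('wrist','w7')"
python3 - <<'E'
import cv2
a=cv2.imread('pics/s7.png')[180:380,180:380]
cv2.imwrite('pics/s7c.png',cv2.resize(a,None,fx=3,fy=3,interpolation=cv2.INTER_CUBIC))
E
```

```text
time: 8.78
tcp_pos: [671.5, 2.0, 195.9]
tool_rot: [0.999, -0.054, 0.001, -0.0]
contact_force: [1.0, -0.0, -6.4]
opening: 0.263
tcp [671.5   2.  195.9] x-axis yaw -0.1073 tilt [ 0.0011  0.     -1.    ] F [ 1.  -0.  -6.4] open 0.263 t 8.78
turn [-0.0002 -0.0011  0.0002]
shift after turn [-0.001   0.0002  0.0049]
shift now [-0.001   0.0002  0.0049]
```

View pics/w7.png

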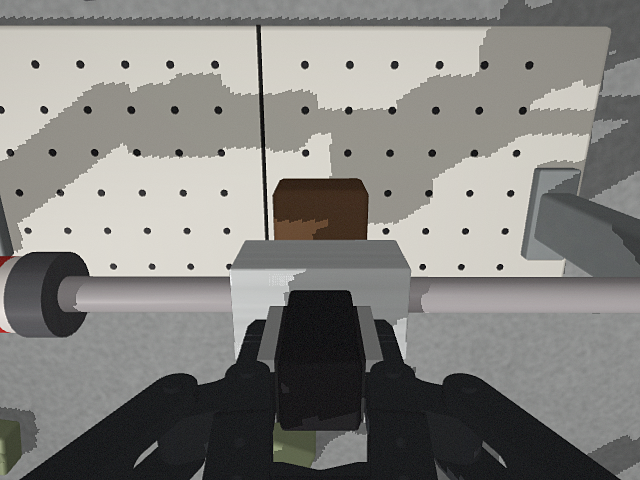

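View pics/s7c.png

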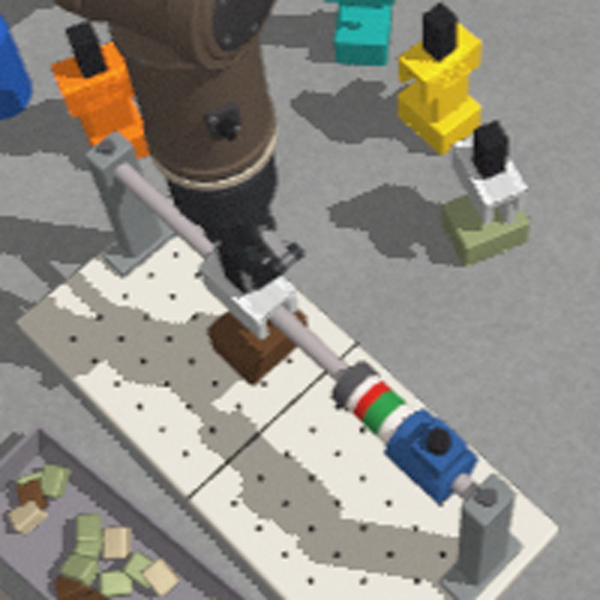

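```bash
python3 -m pendant '[[255,0,0,0.002,0,0,0],[255,0,0,0.0015,0,0,0],[255,0,0,0,0,0,0],[255,0,0,0,0,0,0],[255,0,0,0,0,0,0]]'; python3 -c "
from h import *
todo([670.5,2,191],-0.1075)
snap('wrist','w8')
P=backz('w8',[(110,294.5),(560,294.5)],165);print(P)"
python3 - <<'E'
import cv2
a=cv2.imread('pics/w8.png')[230:330,0:200]
cv2.imwrite('pics/w8c.png',cv2.resize(a,None,fx=4,fy=4,interpolation=cv2.INTER_CUBIC))
E
```

```text
time: 9.5
tcp_pos: [671.1, 2.0, 191.8]
tool_rot: [0.999, -0.054, -0.0, 0.0]
contact_force: [-0.1, -0.8, -6.0]
opening: 0.274
tcp [671.1   2.  191.8] x-axis yaw -0.1073 tilt [-0. -0. -1.] F [-0.1 -0.8 -6. ] open 0.274 t 9.5
turn [0.     0.     0.0002]
shift after turn [-0.0006  0.0001  0.0008]
shift now [-0.0006  0.0001  0.0008]
[[ 682.04101244   92.53936311  165.        ]
 [ 661.11362725 -102.37202215  165.        ]]
```

View pics/w8c.png

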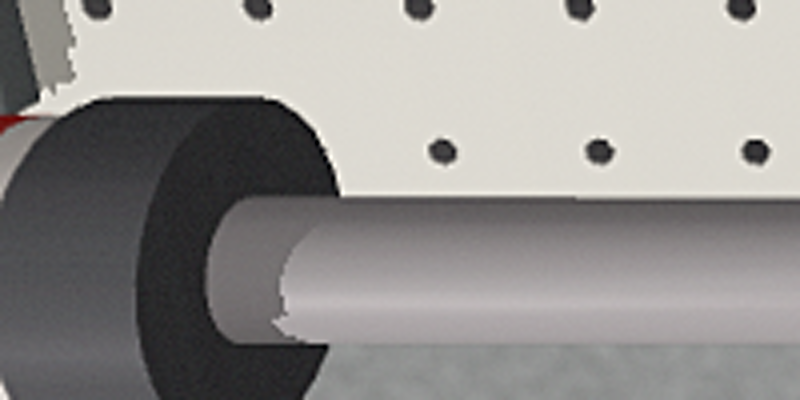

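```bash
python3 - <<'E'
from h import *
# face circle radius 19: fit: project candidates
ey=np.array([.1072,.9942,0]);ex=np.array([.9942,-.1072,0]);m=np.array([672.3,2,165])
for s in np.arange(104,118,2):
    th=np.linspace(0,2*np.pi,73)
    c=m+s*ey+19*np.cos(th)[:,None]*ex+19*np.sin(th)[:,None]*np.array([0,0,1])
    u=proj('w8',c); print(s,u.min(0).round(1),u.max(0).round(1),'crop x',(u[:,0].min()*4).round(),(u[:,0].max()*4).round(),'crop ytop',((u[:,1].min()-230)*4).round())
E
```

```text
104 [ 53.1 250.8] [102.5 339.2] crop x 212.0 410.0 crop ytop 83.0
106 [ 48.  250.8] [ 98.3 339.2] crop x 192.0 393.0 crop ytop 83.0
108 [ 42.9 250.8] [ 94.1 339.2] crop x 172.0 377.0 crop ytop 83.0
110 [ 37.8 250.8] [ 90.  339.2] crop x 151.0 360.0 crop ytop 83.0
112 [ 32.7 250.8] [ 85.8 339.2] crop x 131.0 343.0 crop ytop 83.0
114 [ 27.5 250.8] [ 81.6 339.2] crop x 110.0 327.0 crop ytop 83.0
116 [ 22.4 250.8] [ 77.5 339.2] crop x 90.0 310.0 crop ytop 83.0
```

```bash
python3 -m pendant '[[255,0.0005,-0.005,0,0,0,0],[255,0.0005,-0.01,0,0,0,0],[255,0,-0.012,0,0,0,0],[255,0,-0.013,0,0,0,0],[255,0,-0.012,0,0,0,0],[255,0,-0.008,0,0,0,0],[255,0,-0.004,0,0,0,0],[255,0,0,0,0,0,0],[255,0,0,0,0,0,0]]'; python3 -c "
from h import *
todo([682.7,98.4,191.8],-0.1072)
snap('wrist','w9')"
```

```text
time: 10.68
tcp_pos: [679.0, 64.7, 191.8]
tool_rot: [0.999, -0.054, 0.0, 0.0]
contact_force: [-0.3, 0.5, -6.3]
opening: 0.267
tcp [679.   64.7 191.8] x-axis yaw -0.1081 tilt [ 0.e+00 -6.e-04 -1.e+00] F [-0.3  0.5 -6.3] open 0.267 t 10.68
turn [ 0.0006 -0.0001 -0.0009]
shift after turn [ 0.0001 -0.0339 -0.    ]
shift now [ 0.0001 -0.0339 -0.    ]
```

View pics/w9.png

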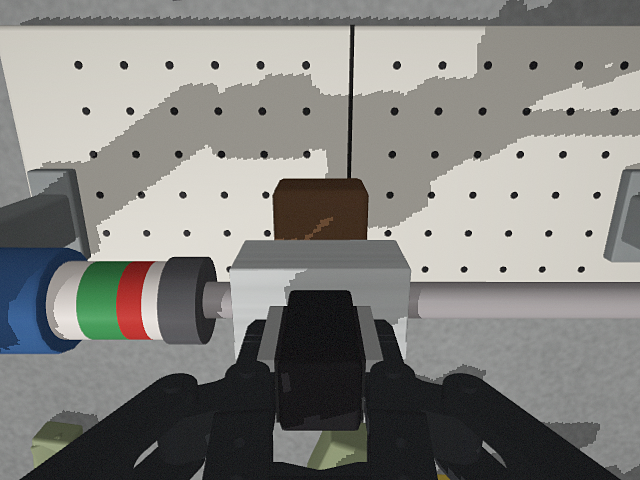

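The carrier end (column 230) is about 13 mm from the flange (columns 190–217), and the sleeve is free. Now I press slowly.

```bash
python3 -m pendant '[[255,0,-0.003,0,0,0,0],[255,0,-0.004,0,0,0,0],[255,0,-0.004,0,0,0,0],[255,0,-0.004,0,0,0,0],[255,0,-0.004,0,0,0,0],[255,0,-0.004,0,0,0,0],[255,0,-0.003,0,0,0,0],[255,0,0,0,0,0,0],[255,0,0,0,0,0,0]]'; python3 -c "
from h import *
todo([682.7,98.4,191.8],-0.1072)
snap('wrist','w10')"
```

```text
time: 11.85
tcp_pos: [681.6, 90.2, 191.8]
tool_rot: [0.999, -0.054, -0.0, 0.001]
contact_force: [-2.4, -5.0, -2.8]
opening: 0.268
tcp [681.6  90.2 191.8] x-axis yaw -0.1082 tilt [-5.0e-04 -1.5e-03 -1.0e+00] F [-2.4 -5.  -2.8] open 0.268 t 11.85
turn [ 0.0016  0.0003 -0.001 ]
shift after turn [ 0.0002 -0.0083  0.    ]
shift now [ 0.0002 -0.0083  0.    ]
```

View pics/w10.png

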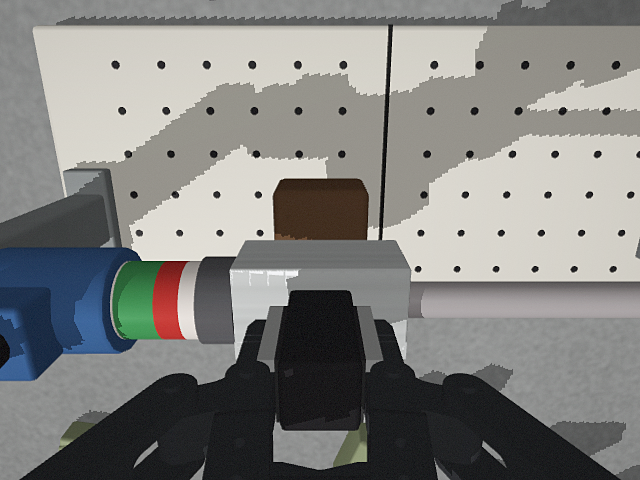

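The carrier touches the flange and the housing edge sits at the start of the green band, which is about 12 mm in and agrees with ~5 N. I need about 8 mm more.

```bash
python3 -m pendant '[[255,0,-0.003,0,0,0,0],[255,0,-0.003,0,0,0,0],[255,0,-0.002,0,0,0,0],[255,0,0,0,0,0,0],[255,0,0,0,0,0,0],[255,0,0,0,0,0,0],[255,0,0,0,0,0,0]]'; python3 -c "
from h import *
todo([682.7,98.4,191.8],-0.1072)
snap('wrist','w11');snap('scene','s11')
print(sense()['contact_force'])"
python3 - <<'E'
import cv2
a=cv2.imread('pics/s11.png')[230:380,230:380]
cv2.imwrite('pics/s11c.png',cv2.resize(a,None,fx=4,fy=4,interpolation=cv2.INTER_CUBIC))
E
```

```text
time: 12.78
tcp_pos: [682.3, 96.7, 191.9]
tool_rot: [0.999, -0.055, -0.0, 0.002]
contact_force: [-2.7, -8.0, -1.9]
opening: 0.273
tcp [682.3  96.7 191.9] x-axis yaw -0.1093 tilt [-9.0e-04 -3.2e-03 -1.0e+00] F [-2.7 -8.  -1.9] open 0.273 t 12.78
turn [ 0.0032  0.0005 -0.0021]
shift after turn [ 0.0002 -0.0017  0.0001]
shift now [ 0.0002 -0.0017  0.0001]
[-3.63609299 -8.87014316 -1.08117353]
```

View pics/w11.png

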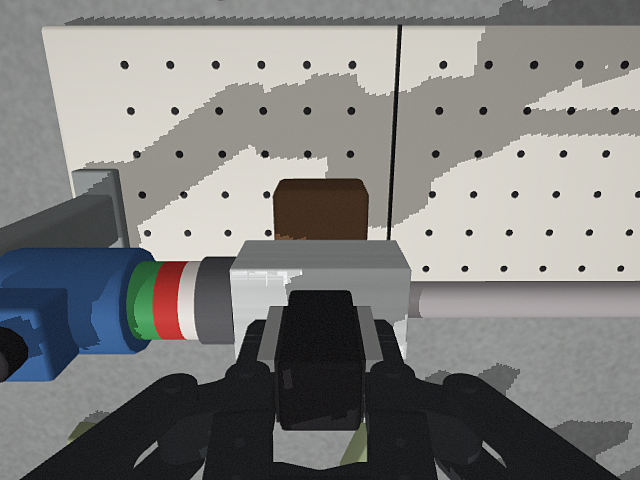

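View pics/s11c.png

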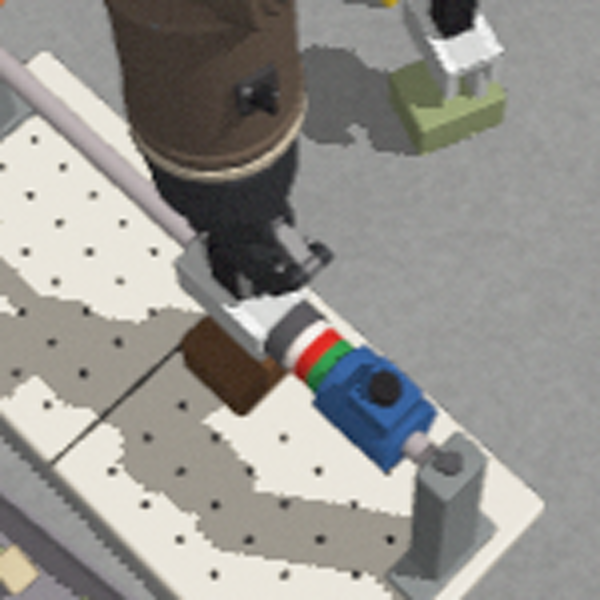

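```bash
python3 -m pendant '[[255,0,-0.0012,0,0,0,0],[255,0,0,0,0,0,0],[255,0,0,0,0,0,0],[255,0,0,0,0,0,0],[255,0,0,0,0,0,0],[255,0,0,0,0,0,0],[255,0,0,0,0,0,0],[255,0,0,0,0,0,0]]'; python3 - <<'E'
from h import *
todo([682.7,98.4,191.8],-0.1072)
snap('wrist','w12'); snap('top','t12');snap('scene','s12')
print(sense()['contact_force'],abs(sense()['qvel']).max())
# band measure on sleeve crest row by ray/height: sleeve top line z=182, and along x-axis
p=load('w12')['p']
for r in (285,300,315): print(r,[tuple(int(c) for c in p[r,u]) for u in range(126,240,6)])
a=cv2.imread('pics/w12.png')[230:370,90:290]; cv2.imwrite('pics/w12c.png',cv2.resize(a,None,fx=4,fy=4))
E
```

```text
time: 13.88
tcp_pos: [682.4, 97.7, 191.9]
tool_rot: [0.999, -0.055, -0.0, 0.002]
contact_force: [-3.7, -9.4, -1.4]
opening: 0.271
tcp [682.4  97.7 191.9] x-axis yaw -0.1094 tilt [-0.001  -0.0035 -1.    ] F [-3.7 -9.4 -1.4] open 0.271 t 13.88
turn [ 0.0035  0.0006 -0.0022]
shift after turn [ 0.0002 -0.0007  0.0001]
shift now [ 0.0002 -0.0007  0.0001]
[-3.5333138  -8.51522706 -0.82496598] 0.0022513677657773506
285 [(29, 45, 71), (45, 103, 56), (42, 100, 54), (39, 99, 52), (52, 122, 67), (160, 41, 40), (160, 45, 44), (157, 41, 37), (158, 44, 39), (191, 192, 186), (188, 182, 177), (188, 182, 177), (74, 75, 77), (71, 71, 74), (75, 78, 80), (74, 72, 78), (76, 75, 80), (72, 70, 75), (198, 201, 201)]
300 [(28, 46, 72), (48, 107, 60), (65, 146, 84), (64, 143, 83), (62, 144, 85), (184, 54, 50), (184, 54, 50), (184, 53, 51), (184, 55, 50), (214, 209, 204), (215, 210, 205), (221, 215, 211), (86, 87, 89), (88, 87, 89), (85, 85, 89), (89, 88, 90), (88, 88, 90), (85, 85, 89), (201, 203, 202)]
315 [(33, 47, 75), (47, 105, 61), (81, 163, 101), (82, 163, 100), (83, 166, 105), (200, 65, 61), (200, 63, 57), (201, 66, 60), (200, 64, 61), (230, 225, 221), (229, 223, 219), (233, 228, 223), (92, 93, 96), (93, 92, 95), (95, 94, 97), (93, 94, 95), (95, 95, 97), (92, 92, 96), (207, 210, 209)]
```

View pics/w12c.png

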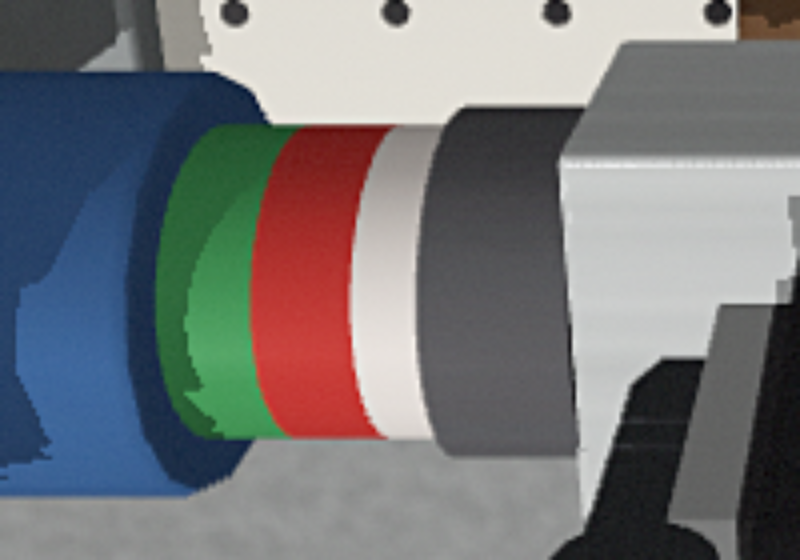

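View pics/t12.png

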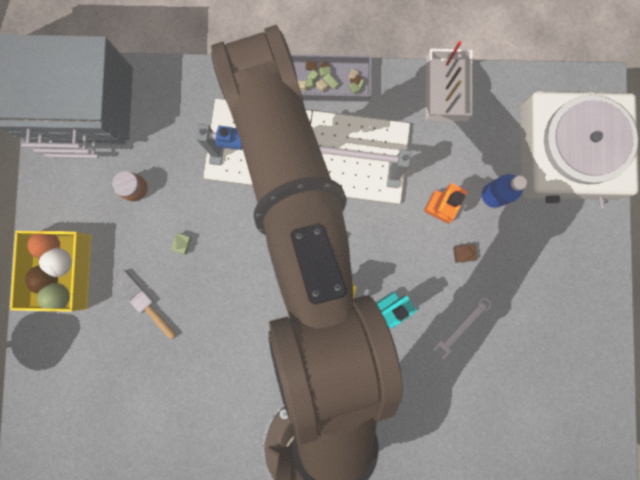

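```bash
python3 -m pendant '[[255,0,-0.0009,0,0,0,0],[255,0,0,0,0,0,0],[255,0,0,0,0,0,0],[255,0,0,0,0,0,0],[255,0,0,0,0,0,0],[255,0,0,0,0,0,0],[255,0,0,0,0,0,0],[255,0,0,0,0,0,0]]'; python3 - <<'E'
from h import *
todo([682.7,98.4,191.8],-0.1072)
snap('wrist','w13')
p=load('w13')['p'][300].astype(int)
g=[u for u in range(110,200) if p[u,1]>1.3*p[u,0] and p[u,1]>1.2*p[u,2]];r=[u for u in range(110,220) if p[u,0]>2*p[u,1]]
print('green',g[0],g[-1],'red',r[0],r[-1])
W=cloud('w13'); q=W[236:266,245:395].reshape(-1,3); q=W[300,[240,400]];print('roof z',q[:,2])
R=Rn.from_quat(sense()['tool_rot']).as_matrix();print('tilt',np.arccos(-R[2,2]))
print(sense()['contact_force'],abs(sense()['qvel']).max())
E
```

```text
time: 15.02
tcp_pos: [682.5, 98.4, 191.9]
tool_rot: [0.998, -0.055, -0.0, 0.002]
contact_force: [-4.5, -8.5, -0.5]
opening: 0.27
tcp [682.5  98.4 191.9] x-axis yaw -0.1095 tilt [-0.001  -0.0036 -1.    ] F [-4.5 -8.5 -0.5] open 0.27 t 15.03
turn [ 0.0037  0.0006 -0.0023]
shift after turn [0.0002 0.     0.0001]
shift now [0.0002 0.     0.0001]
green 131 151 red 153 177
roof z [182.4209238 182.6043086]
tilt 0.0037724652384603947
[-3.2669217  -8.8850079  -2.24965537] 0.002626145619678831
```

```bash
python3 -c "
from bench import close_job
print(close_job())"
```

```text
the job is handed in; nothing more can be done
None
```

I hooked the brown carrier over the rail about 77 mm clear of the stop, slid it against the sleeve, and pressed in slow steps. I handed the job in at about 15 s with the carrier still gripped and pressing. No verdict was reported.

Last checks:
- **Press depth:** about 8.6–9 mm of the green band was still showing, so the stop is in by about 19–19.5 mm, close to the middle of the band. The red band was never covered.
- **Force:** the wrist reading along the rail was about 9 N (8.9–9.7, noisy). It includes a little rail contact and friction: x and z also carried a few N, so the true force on the stop may differ slightly.
- **Hooking:** the carrier's roof measured about 7.5 mm above the rail axis (8 mm nominal). The tool's tilt was 0.004 rad. Centring was about 1 mm when last measured, before the slide.
- **Rest:** joint speeds were at noise level.
- **Bystanders:** in the last top view, the jar, both offcuts, wrench, brush and bottle looked unmoved. The arm hid the spare green carrier there, but it looked unmoved in a scene view during pressing, and nothing came near it. I judged these by eye and did not measure the distances.

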